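# Open the key-operated gas tap and hold it open

### The arm

A 6-joint arm with a two-finger parallel gripper is mounted at the origin on the work surface. World frame = base frame: x ahead of the robot, y to its left, z up, the work surface at z = 0. Lengths are in m, angles in rad, forces in N, time in s.
With the tool pointing down it reaches from about 0.4 to 0.925 m from the base axis. Payload 3.4 kg.
Tool frame: the origin (TCP) lies at the very end of the fingers, on their centre line; the grasp point (between the pads) lies 19 mm behind it; z points along the fingers, y is the line along which they close (so a half turn about z gives the same grasp; the last joint's range is limited). The gripper opens to 85 mm and grips with 20 to 120 N. Pads are 22 mm wide; open, the fingers measure 114 mm over their backs; the gripper's body (76 mm by 85 mm) begins 54 mm behind the grasp point. The pads swing forward as they close: fully open they stand 13 mm farther back than shut.
Start: joints at [-1.365, 0.307, 1.506, -0, 1.328, -0.073], TCP at [0.158, -0.553, 0.231] pointing down, gripper open.
Joint ranges: [-3.12, 3.12], [-1.05, 2.28], [0.14, 2.33], [-1.42, 4.57], [0.1, 2.73], [-2.68, 2.68]. Speed limits (rad/s): [2.57, 2.57, 3.14, 3.14, 3.14, 3.14].

### API

Orientations are given as a unit quaternion [x, y, z, w].
In Python, from plant import manip gives the robot as it stands.
- The arm moves only by the tool step_arm, never from a script. Its argument "targets" is a list of rows, each an object of numbers: "x", "y", "z": the shift along the tool's x, y, z in cm; "roll": the turn about the tool's z in rad. In form: [{"x": .., "y": .., "z": .., "roll": ..}, ...]. A call has 1 to 12 rows; each row is the pose to reach, as a shift and turn from the pose commanded when the call began, along the tool's axes at that moment; what a row does not reach only later rows make up. A row lasts 1/8 s, in which the tool goes at most 62.5 mm and 10.7 degrees, less where a joint would pass 70% of its speed; a pose out of reach is approached as far as the arm can. A call with a gripper value outside its range is refused whole. "hand" is the opening, from 0 (shut) to 1 (fully open), set as the call begins (left out, the last holds). The fingers move at their own pace and stop on an object; "force" is the grip in N (left out, the last holds). Time passes only in rows, so rows that repeat a pose let the fingers close. It gives the time, the measured TCP pose, the force, the opening and the grip force at its end, in the units of the state.
- manip.read_state(): the state, without advancing time (a new reading comes with each control period).
- manip.camera(name): name is "scene" or "top" or "wrist"; returns a dict with "image" (480x640x3 uint8, red, green, blue), "depth" (480x640 float32, m along the optical axis (not along the pixel's ray), 0 where there is no reading), "fx", "fy", "cx", "cy" (pixels), "extrinsics" (4x4, takes a point from world to camera coordinates); the wrist camera has in their place "T_tool_cam" (4x4, takes a point from camera to tool coordinates, whose origin is the TCP and whose axes are the flange's). Camera axes: x right, y down, z forward; pixel columns grow to the right and rows downward; lengths in m; the calibration is good to about 2 mm. A picture is of the moment at which its call begins: read the wrist's pose just before it.
- manip.job_done(): hands the job in; it is judged then, once.
The state is a dict: "clock": time; "joint_pos": joint angles; "qd": joint speeds; "tau": joint torques, N m; "eef_pos": TCP position; "eef_rot": TCP orientation; "ft_force": force on the tool from outside, world axes, zero at the start; "moment": the same for the moment, N m; "gripper_width": finger opening in m; "gripper_force": force on a finger pad.
Only numpy, scipy, OpenCV 4.12 (cv2) and the standard library are available. Lean on these libraries where they do the work, as an engineer would, in place of code of your own. Each camera call takes 0.05 s, during which the arm holds its last target. There are 200 camera calls.

### The job

Open the gas for the hob: draw the brass key out of its wooden stand, put it into the keyhole on top of the steel gas tap and ease it past the sticky pins, wiggling as needed, until its collar sits fully home on the tap's face. Then turn it a quarter turn clockwise (seen from above) up to its stop; the tap springs back if let go, so finish still gripping the key and holding it turned. Leave the pepper mill, the small dish and the cork stopper where they are.

Things in the scene. Friction and masses are not known exactly. Their poses are not given: they have to be found in the camera images.
- key_bow (a point): centre of the bow (grip) of the loose brass key, which stands upright in the stand at the start. The bow is an upright flat block 36 (x) x 10 (y, pinch it across this) x 44 (z) mm with a dark dot on each flat side. z up; bow and blade both lie along x. The key is the same turned by half a turn.
- key_collar (a point): centre of the underside of the key's round collar (24 mm in diameter, 4 mm thick, just below the bow), 26 mm below key_bow; the part that stops on the tap's face when the key is home
- key_tip (a point): lower end of the key's blade, on the key's axis, 54 mm below key_bow and 28 mm below key_collar. The blade is flat, 24 (x) x 6 (y) x 20 (z) mm, with a rounded lower edge, and hangs on a round shank 7 mm in diameter; axes as for key_bow
- key: the whole loose brass key, about 90 g, 76 mm high; origin and axes are those of key_tip
- stand: wooden block 64 (x) x 124 (y) x 36 (z) mm, fixed to the counter; origin at the centre of its underside. The key stands in a slot 30 mm to the -y side of its centre, collar on the block's top, bow along the stand's x (within 0.05 rad); the blade is 28 mm deep in the slot. A round cork stopper stands in a hole 32 mm to the +y side.
- tap: the gas tap: fixed steel box 96 x 96 x 60 mm, pipe at its +x side, origin under its centre, keyhole in the middle of its top; long dark ticks continue the slot, short ones mark the quarter turn. Two sticky spring pins, one per flat side, catch the blade 9 to 20 mm down. 5 to 20 N passes them; if the key jams, ease off 2 mm and wiggle it 1 to 3 mm across its flat side.
- keyhole (a point): centre of the keyhole, level with the tap's top face, on the turning axis. A slot 27 mm along x, 8.4 mm along y; z up; the blade goes straight down. Home: collar on the face, key_tip 28 mm below this point. The keyway below is equally wide, with two sticky pins in it (see tap).
- plug (a joint): turn of the lock's plug: 0 at rest with its slot in line with the keyhole, growing clockwise seen from above to the stop at 1.571 rad. A spring turns it back (0.05 N m at 0, 0.17 N m at the stop). The key turns only within 4 mm of home and has about 0.1 rad of play in the lock.
- mill: black pepper mill, 150 mm high, 54 mm wide, loose; origin at the centre of its foot
- dish: small white dish of seeds, 60 mm wide, 16 mm high, loose, between stand and tap; origin at the centre of its foot
- stopper: round cork bottle stopper, 30 mm wide, standing loose in the stand's round hole, its top 24 mm above the stand; origin at its lower end
Things that resemble listed ones, but are neither listed nor needed, are in the scene too. What is shaped like the key but blue is not meant.

How it is judged:
By the outcome, as a careful person would: the job done as asked, in the order asked, and still so for the second after the job is handed in, while the arm keeps its last pose, push and grip.
It also fails if it takes over 64 s, if anything falls off the work surface, if the arm or the gripper's body presses on something with over 40 N, if the wrist force passes 120 N, or if a joint passes its speed limit or range.

## Working session

There is one attempt and no reset: what is moved stays moved. The work goes in short steps, Python scripts to look and compute and a tool call to move; the robot and the scene stay as the last step left them, time stands still between calls to the robot, and variables do not carry over. Pictures are saved under pics/ and viewed, at most 10 in all, crops included, and the job is handed in when it is done.

Besides the shell and the picture viewer there is one more tool, called after "Request:" by a JSON object that holds its "fn" and its "kwargs". step_arm: Moves the arm, as the interface text tells. Its arguments: {"type":"object","properties":{"targets":{"type":"array","items":{"type":"object","properties":{"x":{"type":"number"},"y":{"type":"number"},"z":{"type":"number"},"roll":{"type":"number"}}}},"hand":{"type":"number"},"force":{"type":"number"}},"required":["targets"]}

```bash
mkdir -p pics; cat > h.py <<'E'
import numpy as np, cv2
from plant import manip
from scipy.spatial.transform import Rotation as R
def save(c,n): cv2.imwrite(f'pics/{n}.png',c['image'][:,:,::-1])
def world(c,T=None):
    d=c['depth'];v,u=np.indices(d.shape)
    p=np.stack([(u-c['cx'])/c['fx']*d,(v-c['cy'])/c['fy']*d,d],-1)
    M=np.linalg.inv(c['extrinsics']) if T is None else T
    return p@M[:3,:3].T+M[:3,3]
def wristT(s,c):
    T=np.eye(4);T[:3,:3]=R.from_quat(s['eef_rot']).as_matrix();T[:3,3]=s['eef_pos'];return T@c['T_tool_cam']
E
python3 - <<'E'
from h import *
s=manip.read_state();print(s)
for n in('scene','top'):
    c=manip.camera(n);save(c,n);np.savez(n,**c)
    print(n,c['fx'],c['extrinsics'])
E
```

```text
{'clock': 0.0, 'joint_pos': array([-1.36547924e+00,  3.07575085e-01,  1.50771380e+00, -1.09461737e-05,
        1.32837850e+00, -7.35070303e-02]), 'qd': array([ 0.00062779, -0.00059129,  0.00011636,  0.00028284,  0.00034664,
       -0.00137179]), 'tau': array([ 1.02848975e-03, -4.57545555e+01, -2.51908028e+01, -6.00442490e-05,
        1.30202345e-02,  2.46861326e-06]), 'eef_pos': array([ 0.15807737, -0.55210145,  0.2303646 ]), 'eef_rot': array([ 9.90297152e-01,  1.38962134e-01, -7.36183300e-05, -1.03476436e-03]), 'ft_force': array([-0.08495745, -1.13872061,  0.24900283]), 'moment': array([ 0.00696553, -0.03395193, -0.01227304]), 'gripper_force': 0.0, 'gripper_width': 0.08541590925951577}
scene 466.7382197306137 [[ 0.22347846  0.974636    0.01191809 -0.10396561]
 [ 0.76239994 -0.16716957 -0.62514052 -0.40441512]
 [-0.60729211  0.14879179 -0.78042123  1.16969091]
 [ 0.          0.          0.          1.        ]]
top 572.4818288322659 [[ 0.01912317 -0.99979    -0.00736611 -0.03485358]
 [-0.99927866 -0.01887059 -0.03295537  0.5748859 ]
 [ 0.03280944  0.00799101 -0.99942968  1.18122036]
 [ 0.          0.          0.          1.        ]]
```

View pics/top.png

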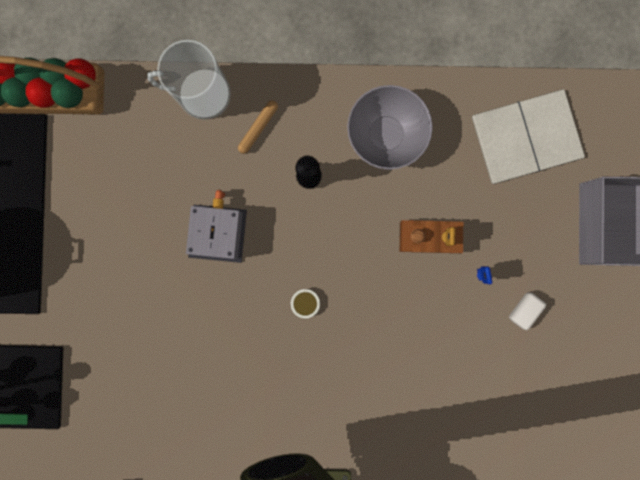

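View pics/scene.png

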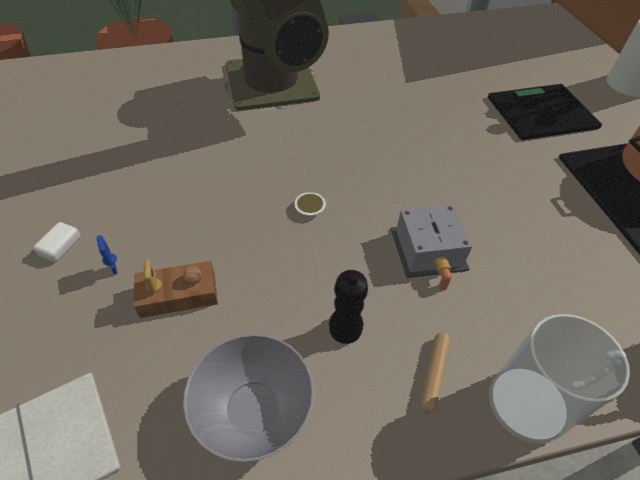

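The top view shows the stand at (432,237) with the brass key at (452,236) and the stopper at (418,236). The tap is at (216,233), the dish at (305,303), the mill at (308,172) and the blue decoy at (485,274).

```bash
python3 - <<'E'
from h import *
c=dict(np.load('top.npz'));P=world(c);im=c['image'].astype(int)
x,y,z=P[...,0],P[...,1],P[...,2]
def rect(m,n):
    q=np.argwhere(m); pts=P[m][:,:2].astype(np.float32)
    print(n,m.sum(),cv2.minAreaRect(pts*1000),P[m].mean(0))
box=lambda u0,u1,v0,v1:np.pad(np.ones((v1-v0,u1-u0),bool),((v0,480-v1),(u0,640-u1)))
rect(box(390,475,210,265)&(z>.028)&(z<.042),'stand')
rect(box(390,475,210,265)&(z>.075),'key')
rect(box(390,435,210,265)&(z>.048),'stopper')
rect(box(180,255,195,270)&(z>.055)&(z<.066),'tap')
s=im.sum(-1); rect(box(203,225,220,245)&(s<150),'hole')
rect(box(470,500,255,295)&(z>.02),'blue')
c=dict(np.load('scene.npz'));P=world(c);z=P[...,2]
rect(box(130,175,250,300)&(z>.06),'key2');rect(box(390,475,200,275)&(z>.055)&(z<.066),'tap2')
E
```

```text
stand 1598 ((585.9838256835938, -255.80160522460938), (124.87289428710938, 64.04833221435547), 89.552001953125) [ 0.58570416 -0.25425916  0.03686114]
key 114 ((554.3407592773438, -166.0016326904297), (33.38268280029297, 265.460205078125), 14.88229751586914) [ 0.5808319  -0.26089644  0.19098864]
stopper 166 ((569.1812133789062, -134.1216583251953), (27.381816864013672, 210.00680541992188), 10.614709854125977) [ 0.58338312 -0.21404679  0.11277675]
tap 2256 ((585.4329833984375, 186.78822326660156), (97.20140075683594, 96.13102722167969), 85.41303253173828) [0.58522701 0.18640717 0.06099542]
hole 17 ((585.8463134765625, 190.22789001464844), (2.6752562522888184, 20.78749656677246), 79.87884521484375) [0.58450753 0.19093518 0.03942566]
blue 218 ((531.4539184570312, -201.69447326660156), (334.9242858886719, 34.13542175292969), 82.50263977050781) [ 0.51140325 -0.34919329  0.08587987]
key2 222 ((807.66455078125, -219.68850708007812), (494.329833984375, 17.60210609436035), 16.679338455200195) [ 0.59725139 -0.28246764  0.0841891 ]
tap2 2500 ((586.0044555664062, 186.80868530273438), (98.1712875366211, 98.45368957519531), 85.86873626708984) [0.58908768 0.18549901 0.05947227]
```

Request:
{"fn": "step_arm", "kwargs": {"targets": [{"x":4,"y":-1.2,"z":0,"roll":-0.18},{"x":8,"y":-2.3,"z":0,"roll":-0.36},{"x":12,"y":-3.4,"z":0,"roll":-0.54},{"x":16,"y":-4.6,"z":0,"roll":-0.72},{"x":20,"y":-5.7,"z":0,"roll":-0.9},{"x":24,"y":-6.8,"z":0,"roll":-1.08},{"x":28,"y":-8,"z":0,"roll":-1.26},{"x":32,"y":-9.1,"z":0,"roll":-1.44},{"x":36,"y":-10.2,"z":0,"roll":-1.62},{"x":40,"y":-11.4,"z":0,"roll":-1.8},{"x":44,"y":-12.5,"z":0,"roll":-1.98},{"x":48.5,"y":-13.8,"z":0,"roll":-2.16}], "hand": 0.4, "force": 40}}

```text
clock: 1.6
eef_pos: [0.5871, -0.2859, 0.2307]
eef_rot: [0.342, 0.94, -0.0, -0.001]
ft_force: [-0.4, -0.4, 0.2]
gripper_width: 0.0342
gripper_force: 0.0
```

Request:
{"fn": "step_arm", "kwargs": {"targets": [{"roll":-0.18},{"roll":-0.36},{"roll":-0.54},{"roll":-0.7},{"roll":-0.7},{"roll":-0.7}]}}

```text
$.targets[0]: bad value
```

```bash
python3 - <<'E'
from h import *
s=manip.read_state();c=manip.camera('wrist');save(c,'w1');np.savez('w1',**c,T=wristT(s,c))
print(s['eef_pos'],s['eef_rot'],s['joint_pos'],s['gripper_width'],s['ft_force']);print(c['T_tool_cam'],c['fx'])
E
```

```text
[ 0.58712175 -0.28586719  0.23070769] [ 3.41585790e-01  9.39850399e-01 -4.42825001e-05 -6.10336559e-04] [-5.17610951e-01  4.16501781e-01  1.33302342e+00 -2.97298170e-04
  1.39325584e+00 -1.39114714e+00] 0.03422456989979389 [-0.38244591 -0.44985533  0.2110568 ]
[[-1.79128692e-04 -9.60443347e-01 -2.78475395e-01  7.11972238e-02]
 [ 9.99999984e-01 -1.68396495e-04 -6.24593614e-05 -6.47021839e-04]
 [ 1.30943976e-05 -2.78475402e-01  9.60443361e-01 -1.42802124e-01]
 [ 0.00000000e+00  0.00000000e+00  0.00000000e+00  1.00000000e+00]] 416.4876064548786
```

View pics/w1.png

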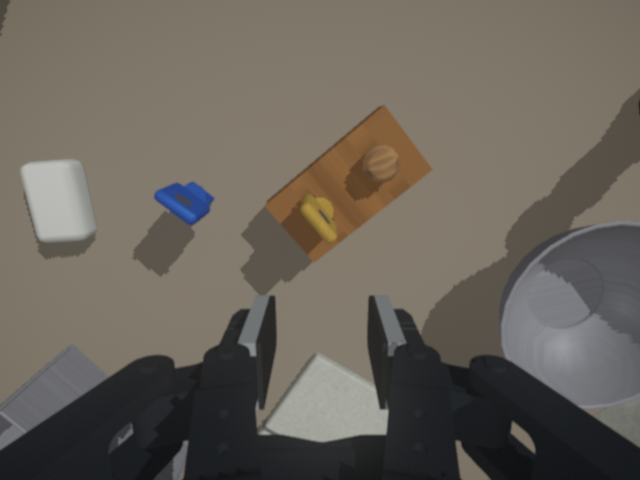

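The wrist view shows the brass key's bow at (320,220), with its collar to the upper right, on the stand. The stopper is at (380,162). Next I finish the rotation and measure the key.

Request:
{"fn": "step_arm", "kwargs": {"targets": [{"x":0,"y":0,"z":0,"roll":-0.18},{"x":0,"y":0,"z":0,"roll":-0.36},{"x":0,"y":0,"z":0,"roll":-0.54},{"x":0,"y":0,"z":0,"roll":-0.7},{"x":0,"y":0,"z":0,"roll":-0.7}]}}

```text
clock: 2.28
eef_pos: [0.5861, -0.2866, 0.2307]
eef_rot: [0.003, 1.0, 0.0, -0.001]
ft_force: [0.2, -0.5, 0.3]
gripper_width: 0.0346
gripper_force: 0.0
```

```bash
cat > key.py <<'E'
from h import *
import sys
s=manip.read_state();c=manip.camera('wrist');n=sys.argv[1];save(c,n);T=wristT(s,c);P=world(c,T)
print(s['eef_pos'],R.from_quat(s['eef_rot']).as_matrix()[:,0],s['joint_pos'])
x,y,z=P[...,0],P[...,1],P[...,2]
near=(abs(x-.586)<.05)&(abs(y+.286)<.03)
for lo,hi in((.08,.088),(.077,.092),(.05,.092)):
    m=near&(z>lo)&(z<hi)
    if m.sum()>5: print('bow',lo,m.sum(),cv2.minAreaRect((P[m][:,:2]*1000).astype(np.float32)),P[m].mean(0))
m=(abs(x-.586)<.045)&(abs(y+.256)<.075)&(z>.031)&(z<.037)
print('stand',cv2.minAreaRect((P[m][:,:2]*1000).astype(np.float32)),np.median(z[m]))
np.savez(n,**c,T=T)
E
python3 key.py w2
```

```text
[ 0.5860847  -0.28655428  0.23072137] [-0.99998692  0.00500539  0.00105285] [-5.19494130e-01  4.15612388e-01  1.33447289e+00  1.97573385e-05
  1.39272778e+00 -2.08528823e+00]
bow 0.08 623 ((584.8098754882812, -287.7139892578125), (10.126489639282227, 35.685890197753906), 89.38751983642578) [ 0.58388654 -0.28796107  0.08319449]
bow 0.077 655 ((584.6624145507812, -287.6874084472656), (10.238274574279785, 35.980712890625), 89.22412109375) [ 0.5835385  -0.28787121  0.08298248]
bow 0.05 737 ((584.5762939453125, -287.70367431640625), (10.270929336547852, 36.15352249145508), 89.66996002197266) [ 0.58189902 -0.28779828  0.08096875]
stand ((584.9200439453125, -257.79736328125), (124.20317077636719, 64.59768676757812), 89.41726684570312) 0.0360227161936055
```

View pics/w2.png

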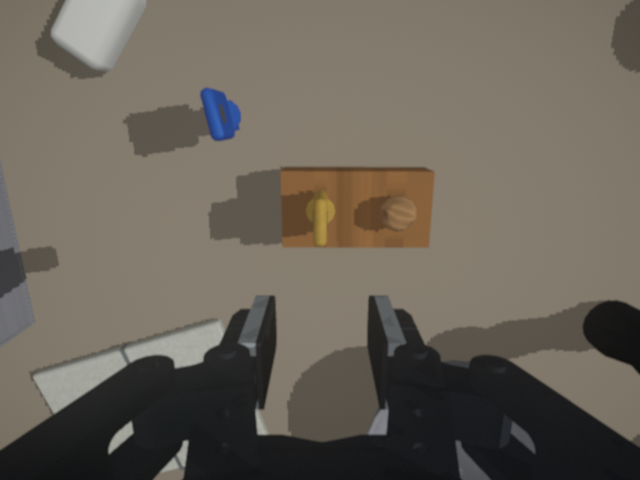

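The picture agrees with the numbers: the bow is at (320,220), centre (0.5848, -0.2877), and lined up with the fingers. I'll descend and grip it.

Request:
{"fn": "step_arm", "kwargs": {"targets": [{"x":0.13,"y":-0.11,"z":4,"roll":0},{"x":0.13,"y":-0.11,"z":8,"roll":0},{"x":0.13,"y":-0.11,"z":11,"roll":0},{"x":0.13,"y":-0.11,"z":14,"roll":0},{"x":0.13,"y":-0.11,"z":16,"roll":0},{"x":0.13,"y":-0.11,"z":17.5,"roll":0},{"x":0.13,"y":-0.11,"z":18.6,"roll":0},{"x":0.13,"y":-0.11,"z":18.6,"roll":0}]}}

```text
clock: 3.32
eef_pos: [0.5848, -0.2876, 0.0447]
eef_rot: [0.002, 1.0, 0.0, -0.001]
ft_force: [-0.6, 0.4, 0.1]
gripper_width: 0.0341
gripper_force: 0.0
```

Request:
{"fn": "step_arm", "kwargs": {"targets": [{"x":0,"y":0,"z":0,"roll":0},{"x":0,"y":0,"z":0,"roll":0},{"x":0,"y":0,"z":0,"roll":0},{"x":0,"y":0,"z":0,"roll":0},{"x":0,"y":0,"z":0,"roll":0},{"x":0,"y":0,"z":0,"roll":0}], "hand": 0, "force": 80}}

```text
clock: 4.08
eef_pos: [0.5859, -0.2882, 0.0463]
eef_rot: [0.001, 1.0, -0.0, 0.001]
ft_force: [0.1, 0.7, 6.0]
gripper_width: 0.0089
gripper_force: 78.0
```

Request:
{"fn": "step_arm", "kwargs": {"targets": [{"x":0,"y":0,"z":-0.5,"roll":0},{"x":0,"y":0,"z":-1.2,"roll":0},{"x":0,"y":0,"z":-2,"roll":0},{"x":0,"y":0,"z":-3,"roll":0},{"x":0,"y":0,"z":-4.5,"roll":0},{"x":0,"y":0,"z":-7,"roll":0},{"x":0,"y":0,"z":-10,"roll":0},{"x":0,"y":0,"z":-12,"roll":0},{"x":0,"y":0,"z":-12,"roll":0}]}}

```text
clock: 5.2
eef_pos: [0.5867, -0.2886, 0.1683]
eef_rot: [0.001, 1.0, -0.001, 0.002]
ft_force: [-0.6, -0.1, -1.1]
gripper_width: 0.009
gripper_force: 77.8
```

```bash
python3 - <<'E'
from h import *
s=manip.read_state();print(s['eef_pos'],s['eef_rot'],s['ft_force'],s['joint_pos'],s['gripper_width'])
c=manip.camera('wrist');np.savez('w3',**c,T=wristT(s,c));
t=manip.camera('scene');np.savez('s3',**t)
a=c['image'][:,:,::-1];b=cv2.resize(t['image'][180:300,80:240,::-1],(480,360))
o=np.zeros((480,800,3),np.uint8);o[:,:320]=cv2.resize(a[:, 160:480],(320,480));o[:360,320:]=b;cv2.imwrite('pics/w3.png',o)
E
```

```text
[ 0.58666018 -0.28858403  0.16832127] [ 0.00140029  0.99999517 -0.00136478  0.00241598] [-0.57573502 -0.05650706 -1.14047614] [-5.21765059e-01  4.60661919e-01  1.42208930e+00  3.59587184e-05
  1.25329191e+00 -2.08977192e+00] 0.00901940838008677
```

View pics/w3.png

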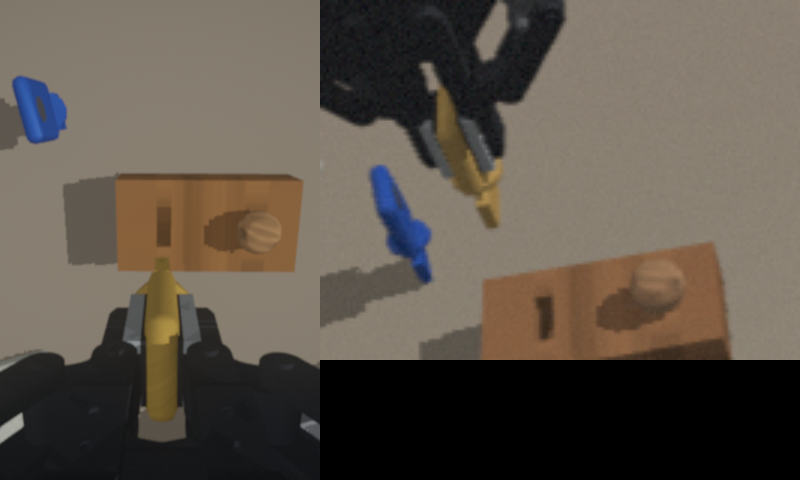

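The key is out of the stand and in the jaws, and the slot is empty. Next I measure the key's pose in the tool frame.

```bash
python3 - <<'E'
from h import *
c=dict(np.load('w3.npz'));P=world(c,c['T_tool_cam'])*1000
h=cv2.cvtColor(c['image'],cv2.COLOR_RGB2HSV)
m=(h[...,0]>17)&(h[...,0]<32)&(h[...,1]>130)&(h[...,2]>60)&(c['depth']<.25)&(c['depth']>0)
m=cv2.morphologyEx(m.astype(np.uint8),cv2.MORPH_OPEN,np.ones((2,2)))>0
p=P[m];print(m.sum(),p.min(0),p.max(0))
print('tool z bins: n, x range, y range, y mean')
for z in range(-50,60,4):
    q=p[(p[:,2]>=z)&(p[:,2]<z+4)]
    if len(q)>2: print(z,len(q),q[:,0].min().round(1),q[:,0].max().round(1),np.median(q[:,0]).round(1),q[:,1].min().round(1),q[:,1].max().round(1),q[:,1].mean().round(2))
v,u=np.nonzero(m)
for r in range(v.min(),v.max()+1,8): 
    k=v==r; q=P[r,u[k]]; print(r,u[k].min(),u[k].max(),q.mean(0).round(1))
E
```

```text
4826 [-185.3093752    -8.94034434 -142.80597014] [ 71.50708261  13.45641877 170.11729486]
tool z bins: n, x range, y range, y mean
-42 402 -14.3 18.3 4.4 -3.7 4.3 -0.19
-38 2791 -16.5 19.1 3.3 -5.0 5.2 -0.05
-34 224 -2.8 19.4 18.1 -5.0 5.3 0.21
-30 189 11.2 19.4 18.2 -4.8 5.5 0.4
-26 163 11.5 19.3 18.1 -4.8 5.5 0.12
-22 159 11.4 19.5 18.3 -4.8 5.5 0.56
-18 147 11.7 19.5 18.3 -4.7 5.6 0.24
-14 121 11.4 19.3 18.2 -5.1 5.5 -0.19
-10 122 11.4 19.4 18.3 -4.9 5.6 0.28
-6 115 11.3 19.3 18.2 -5.8 8.6 0.99
-2 69 14.8 19.3 18.6 -3.3 4.8 0.74
2 36 7.8 18.6 9.0 -8.5 9.2 1.36
6 88 7.5 11.4 8.9 -8.9 9.3 1.36
18 43 12.5 13.5 13.0 -2.5 2.5 -0.17
22 40 12.6 13.4 13.0 -2.5 2.6 0.08
26 37 12.6 13.3 13.0 -2.6 2.6 0.1
30 34 12.7 13.3 12.9 -2.6 2.7 0.15
258 317 328 [13.   0.3 33.1]
266 316 329 [10.2  0.4 30.3]
274 314 331 [18.5  0.2 -1.8]
282 310 335 [18.2  0.2 -8.8]
290 301 344 [14.7  0.2 -7.6]
298 308 338 [ 17.6   0.3 -21. ]
306 307 338 [ 17.9   0.1 -27.5]
314 307 339 [ 17.6   0.2 -32.4]
322 306 340 [ 16.6   0.3 -35.4]
330 306 340 [ 16.4   0.3 -39.7]
338 307 338 [ 12.5   0.1 -37.2]
346 307 337 [ 12.   -0.1 -40.6]
354 307 337 [  7.3  -0.1 -37. ]
362 307 337 [  7.    0.1 -40.6]
370 307 337 [  2.   -0.1 -37. ]
378 307 337 [ -0.7  -0.1 -36.9]
386 307 337 [ -3.2  -0.1 -37.2]
394 307 337 [ -6.   -0.1 -37. ]
402 307 337 [ -6.2  -0.1 -40.5]
410 308 336 [-11.6  -0.  -37.1]
418 312 333 [-22.2   0.4 -27.6]
```

Request:
{"fn": "step_arm", "kwargs": {"targets": [{"x":0,"y":3,"z":0,"roll":0},{"x":0,"y":7,"z":0,"roll":0},{"x":0,"y":12,"z":0,"roll":0},{"x":0,"y":17,"z":0,"roll":0},{"x":0,"y":22,"z":0,"roll":0},{"x":0,"y":27,"z":0,"roll":0},{"x":0,"y":32,"z":0,"roll":0},{"x":0,"y":37,"z":0,"roll":0},{"x":-1.5,"y":42,"z":0,"roll":0},{"x":-3,"y":46,"z":0,"roll":0},{"x":-3.5,"y":47.6,"z":0,"roll":0},{"x":-3.5,"y":47.6,"z":0,"roll":0}]}}

```text
clock: 6.8
eef_pos: [0.6209, 0.1886, 0.164]
eef_rot: [0.001, 1.0, -0.0, -0.001]
ft_force: [-0.4, -0.6, -1.4]
gripper_width: 0.0091
gripper_force: 77.9
```

```bash
python3 - <<'E'
from h import *
s=manip.read_state();c=manip.camera('wrist');T=wristT(s,c);np.savez('w4',**c,T=T);save(c,'w4')
print(s['eef_pos'],s['eef_rot'],s['joint_pos'],s['ft_force'])
P=world(c,T)
m=(abs(P[...,0]-.586)<.07)&(abs(P[...,1]-.187)<.07)&(P[...,2]>.055)&(P[...,2]<.066)
print('tap',cv2.minAreaRect((P[m][:,:2]*1000).astype(np.float32)),np.median(P[m][:,2]))
E
```

```text
[0.62085187 0.18856025 0.16399741] [ 5.47965668e-04  9.99999075e-01 -4.85232421e-04 -1.14600915e-03] [ 2.30016655e-01  4.61734323e-01  1.43210598e+00 -4.43596514e-04
  1.25020552e+00 -1.33954343e+00] [-0.40964248 -0.60932322 -1.43221484]
tap ((584.501708984375, 185.2037353515625), (96.37034606933594, 96.51209259033203), 85.40190124511719) 0.06018246156832294
```

View pics/w4.png

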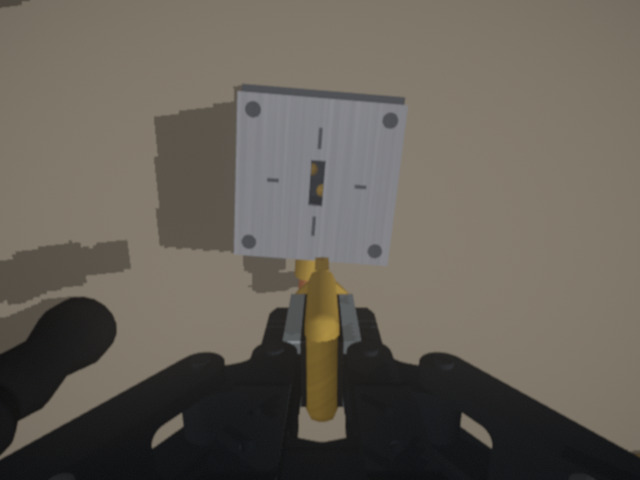

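The keyhole is at about (317,183), with brass pins at (314,170) and (320,190). The long ticks are at (320,138) and (314,226), and the short ones at (273,180) and (360,187). I'll compute the hole in the tool frame from these.

```bash
python3 - <<'E'
from h import *
c=dict(np.load('w4.npz'));T=c['T'];P=world(c,T)
g=c['image'].astype(int).sum(-1)
def proj(u,v,z=.0602):
    d=T[:3,:3]@np.array([(u-c['cx'])/c['fx'],(v-c['cy'])/c['fy'],1]);o=T[:3,3]
    return (o+d*(z-o[2])/d[2])[:2]
M=((g<300)|((c['image'][...,0].astype(int)-c['image'][...,2])>50)).astype(np.uint8);M[:95]=0;M[256:]=0;M[:,:240]=0;M[:,402:]=0
n,l,st,ce=cv2.connectedComponentsWithStats(M)
for i in range(1,n):
    if st[i][4]<15: continue
    w=np.array([proj(u,v) for v,u in np.argwhere(l==i)])*1000
    print(st[i],ce[i].round(1),proj(*ce[i])*1000,cv2.minAreaRect(w.astype(np.float32)))
E
```

```text
[295  95 107   9 499] [362.4  97.8] [536.62853196 211.3205071 ] ((535.7781982421875, 203.438720703125), (59.70536422729492, 3.8219785690307617), 85.77833557128906)
[245 102  16  15 183] [252.5 108.9] [542.4641623  149.41671824] ((542.5603637695312, 149.40826416015625), (8.47329044342041, 7.536963939666748), 89.92537689208984)
[383 113  15  15 183] [389.9 120.2] [548.71072589 227.25791483] ((548.6234130859375, 227.32672119140625), (8.058530807495117, 7.6408162117004395), 89.92774200439453)
[318 128   4  21  56] [319.6 137.9] [558.43438293 187.2714108 ] ((558.537353515625, 187.2945556640625), (1.5437374114990234, 11.182891845703125), 85.27847290039062)
[308 160  17  46 609] [316.3 182.4] [584.02866824 185.22098482] ((584.3937377929688, 185.2781219482422), (8.22485637664795, 26.57050895690918), 85.28598022460938)
[268 178  10   4  30] [272.5 179.9] [582.51519688 159.37662735] ((582.34130859375, 159.362060546875), (5.320226669311523, 1.7702914476394653), 88.23707580566406)
[355 185  11   4  33] [359.9 186.6] [586.56674839 211.13381156] ((586.486572265625, 211.186767578125), (5.952444076538086, 1.7853798866271973), 89.93233489990234)
[312 217   3  18  46] [313.  225.7] [610.42011707 183.13940936] ((610.314697265625, 183.1158905029297), (1.2238975763320923, 10.672409057617188), 89.56793212890625)
[242 235  14  14 149] [248.4 241.2] [620.22497977 143.21284183] ((620.3820190429688, 143.27732849121094), (8.015820503234863, 8.374140739440918), 87.40238952636719)
[368 245  14  11 130] [374.3 250.3] [626.17118707 221.0256164 ] ((625.9629516601562, 221.1481170654297), (8.128883361816406, 6.487401962280273), 89.94377899169922)
```

Request:
{"fn": "step_arm", "kwargs": {"targets": [{"x":1.2,"y":-0.12,"z":0,"roll":0.03},{"x":2.6,"y":-0.26,"z":0,"roll":0.06},{"x":3.57,"y":-0.36,"z":1,"roll":0.078},{"x":3.57,"y":-0.36,"z":3,"roll":0.078},{"x":3.57,"y":-0.36,"z":4.6,"roll":0.078},{"x":3.57,"y":-0.36,"z":5.2,"roll":0.078},{"x":3.57,"y":-0.36,"z":5.2,"roll":0.078}]}}

```text
clock: 7.72
eef_pos: [0.5856, 0.1845, 0.1127]
eef_rot: [0.041, 0.999, -0.0, -0.001]
ft_force: [0.0, 0.2, -1.3]
gripper_width: 0.0089
gripper_force: 77.9
```

```bash
python3 - <<'E'
from h import *
s=manip.read_state();c=manip.camera('wrist');T=wristT(s,c);np.savez('w5',**c,T=T)
print(s['eef_pos'],s['eef_rot'],s['ft_force'])
cv2.imwrite('pics/w5.png',cv2.resize(c['image'][150:330,200:440,::-1],None,fx=3,fy=3))
E
```

```text
[0.58555991 0.18451187 0.11268547] [ 4.05016966e-02  9.99179309e-01 -1.54350696e-04 -5.45409684e-04] [ 0.0373447   0.16747475 -1.29203627]
```

View pics/w5.png

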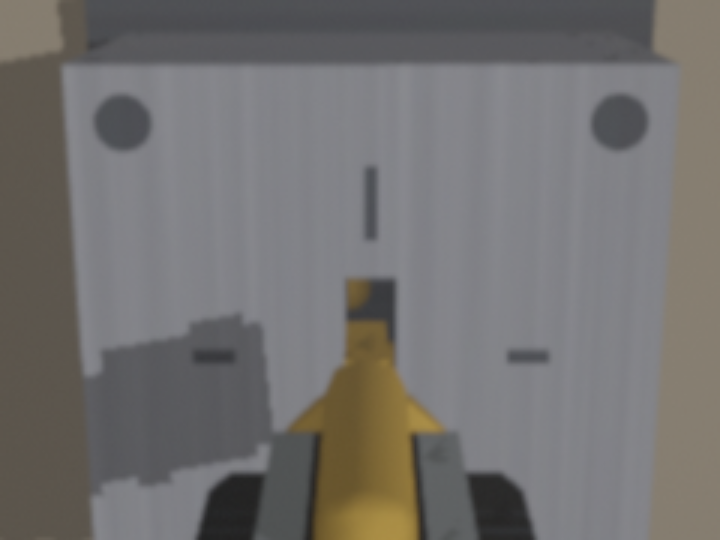

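The blade tip is above the slot, with the slot at crop columns 346–396 and the blade at about 345–390. I'll quantify the sideways offset.

```bash
python3 - <<'E'
from h import *
c=dict(np.load('w5.npz'));T=c['T_tool_cam'];D=c['depth']
im=c['image'].astype(int);g=im.sum(-1)
for v in range(244,274,3): print(v,' '.join(f"{im[v,u,0]},{im[v,u,2]},{D[v,u]*1000:.0f}" for u in range(310,336,1)))
def proj(u,v,z):
    d=T[:3,:3]@np.array([(u-c['cx'])/c['fx'],(v-c['cy'])/c['fy'],1]);return (T[:3,3]+d*(z-T[2,3])/d[2])*1000
P=world(c,T)*1000; 
m=(g<300);m[:200]=0;m[262:]=0;m[:,:250]=0;m[:,400:]=0
n,l,st,ce=cv2.connectedComponentsWithStats(m.astype(np.uint8))
zt=np.median(P[205:230,330:360,2]);print('tap z',zt,c['cx'],c['cy'])
for i in range(1,n):
    if st[i][4]>10: print(st[i],proj(*ce[i],zt/1000))
E
```

```text
244 129,135,204 130,137,203 130,136,204 129,135,203 121,124,204 110,96,214 112,69,221 115,62,220 112,60,220 108,59,221 103,58,220 98,57,222 90,58,223 77,62,225 68,67,260 65,69,260 64,68,262 65,69,262 64,69,261 64,68,261 65,69,261 84,89,221 115,120,205 131,137,203 135,141,205 133,139,203
247 130,136,204 130,136,204 130,136,204 129,135,203 121,125,205 108,95,213 110,65,221 112,56,221 110,55,221 105,53,221 101,53,222 95,51,222 86,52,223 72,57,262 62,61,261 58,62,262 58,62,261 59,63,262 58,62,262 57,61,261 59,64,261 82,87,224 113,118,204 131,137,205 135,140,205 133,139,204
250 130,136,205 130,136,205 130,136,205 129,135,203 121,125,204 107,96,213 102,64,222 103,53,222 101,52,222 95,51,222 89,52,224 80,55,224 69,59,263 60,61,263 58,62,262 57,62,261 58,62,263 58,62,262 58,62,261 58,61,263 60,64,262 82,87,223 114,119,205 132,137,203 135,140,205 133,139,205
253 131,136,204 131,136,205 131,136,206 129,135,205 120,124,205 95,95,212 77,65,263 72,58,264 68,58,263 65,60,263 63,62,262 59,62,263 58,62,263 59,63,263 60,64,263 59,62,262 58,63,263 60,63,261 59,63,263 58,62,264 61,64,262 84,88,223 116,
[... 1354 characters left out ...]
 112,53,172 112,54,173 112,53,174 114,55,172 113,54,173 114,55,173 115,55,172 115,54,217 112,59,217 111,87,219 121,122,207 131,137,207 134,140,207 132,139,207
271 130,135,207 130,133,208 127,129,208 124,116,207 124,97,155 123,72,153 116,55,152 111,52,153 106,51,153 104,50,152 107,52,152 110,53,153 113,53,152 116,55,151 119,55,153 124,57,153 129,58,152 136,60,153 138,61,154 131,58,156 122,62,217 117,88,218 123,121,208 132,138,208 133,140,208 133,139,207
tap z 52.51837820630671 321.4526645748175 241.77179771263428
[322 206   3  24  72] [26.98832583  0.47680334 52.51837821]
[315 243  17  19 306] [ 9.55384648  0.70066802 52.51837821]
[263 255  24   7 106] [  5.95884849 -23.55485689  52.51837821]
```

Request:
{"fn": "step_arm", "kwargs": {"targets": [{"x":0,"y":0.05,"z":0.5,"roll":0},{"x":0,"y":0.05,"z":1.1,"roll":0},{"x":0,"y":0.05,"z":1.4,"roll":0},{"x":0,"y":0.05,"z":1.6,"roll":0},{"x":0,"y":0.05,"z":1.8,"roll":0},{"x":0,"y":0.05,"z":2.0,"roll":0}]}}

```text
clock: 8.52
eef_pos: [0.5859, 0.1852, 0.0933]
eef_rot: [0.04, 0.999, 0.0, 0.0]
ft_force: [0.7, 0.0, -0.3]
gripper_width: 0.0089
gripper_force: 77.9
```

Request:
{"fn": "step_arm", "kwargs": {"targets": [{"x":0,"y":0,"z":0.15,"roll":0},{"x":0,"y":0,"z":0.3,"roll":0},{"x":0,"y":0,"z":0.45,"roll":0},{"x":0,"y":0,"z":0.6,"roll":0},{"x":0,"y":0,"z":0.7,"roll":0}]}}

```text
clock: 9.15
eef_pos: [0.586, 0.1848, 0.0867]
eef_rot: [0.04, 0.999, -0.0, 0.0]
ft_force: [-1.0, -1.9, 4.7]
gripper_width: 0.0092
gripper_force: 78.4
```

Request:
{"fn": "step_arm", "kwargs": {"targets": [{"x":0,"y":0,"z":0.1,"roll":0},{"x":0,"y":0,"z":0.2,"roll":0},{"x":0,"y":0,"z":0.3,"roll":0},{"x":0,"y":0,"z":0.4,"roll":0}]}}

```text
clock: 9.65
eef_pos: [0.586, 0.1845, 0.0822]
eef_rot: [0.04, 0.999, -0.0, 0.0]
ft_force: [0.8, -4.9, 1.0]
gripper_width: 0.0088
gripper_force: 78.1
```

Request:
{"fn": "step_arm", "kwargs": {"targets": [{"x":0,"y":-0.03,"z":0.1,"roll":0},{"x":0,"y":-0.03,"z":0.2,"roll":0},{"x":0,"y":-0.03,"z":0.3,"roll":0},{"x":0,"y":-0.03,"z":0.4,"roll":0}]}}

```text
clock: 10.15
eef_pos: [0.5863, 0.1858, 0.0794]
eef_rot: [0.041, 0.999, 0.001, 0.001]
ft_force: [-1.8, -1.1, 10.0]
gripper_width: 0.0093
gripper_force: 79.4
```

Request:
{"fn": "step_arm", "kwargs": {"targets": [{"x":0,"y":0,"z":0.1,"roll":0},{"x":0,"y":0,"z":0.2,"roll":0},{"x":0,"y":0,"z":0.2,"roll":0}]}}

```text
clock: 10.52
eef_pos: [0.5866, 0.1861, 0.0768]
eef_rot: [0.041, 0.999, 0.001, 0.001]
ft_force: [1.1, -0.5, 3.2]
gripper_width: 0.0092
gripper_force: 78.5
```

Request:
{"fn": "step_arm", "kwargs": {"targets": [{"x":0,"y":0,"z":0.12,"roll":0},{"x":0,"y":0,"z":0.24,"roll":0},{"x":0,"y":0,"z":0.36,"roll":0},{"x":0,"y":0,"z":0.46,"roll":0}]}}

```text
clock: 11.02
eef_pos: [0.5857, 0.1856, 0.0714]
eef_rot: [0.04, 0.999, 0.001, -0.0]
ft_force: [0.3, 4.3, 1.7]
gripper_width: 0.0091
gripper_force: 78.2
```

Request:
{"fn": "step_arm", "kwargs": {"targets": [{"x":0,"y":0.02,"z":0.1,"roll":0},{"x":0,"y":0.02,"z":0.2,"roll":0},{"x":0,"y":0.02,"z":0.27,"roll":0},{"x":0,"y":0.02,"z":0.27,"roll":0}]}}

```text
clock: 11.52
eef_pos: [0.5857, 0.1856, 0.0703]
eef_rot: [0.04, 0.999, 0.001, 0.0]
ft_force: [-2.3, 5.2, 10.2]
gripper_width: 0.0092
gripper_force: 79.7
```

```bash
python3 - <<'E'
from h import *
s=manip.read_state();c=manip.camera('wrist');T=c['T_tool_cam'];P=world(c,T)*1000
print(s['eef_pos'],s['ft_force'],s['joint_pos'])
h=cv2.cvtColor(c['image'],cv2.COLOR_RGB2HSV)
m=(h[...,0]>17)&(h[...,0]<32)&(h[...,1]>130)&(h[...,2]>60)&(c['depth']>.08)&(c['depth']<.25)
for a in range(-42,60,4):
    q=P[m&(P[...,2]>=a)&(P[...,2]<a+4)]
    if len(q)>5: print(a,len(q),q[:,0].max().round(1),np.median(q[:,2]).round(1))
print('tap z tool',np.median(P[205:225,340:370,2]),np.median(P[205:225,270:300,2]))
t=manip.camera('scene')
o=np.zeros((600,800,3),np.uint8)
o[:,:400]=cv2.resize(c['image'][150:390,240:400,::-1],(400,600));o[:,400:]=cv2.resize(t['image'][140:290,380:480,::-1],(400,600));cv2.imwrite('pics/w6.png',o)
E
```

```text
[0.58566561 0.18563287 0.07027846] [-2.33448268  5.20315555 10.22988211] [ 2.37624055e-01  5.13720676e-01  1.61694170e+00  1.12700188e-03
  1.01039555e+00 -1.25283074e+00]
-42 455 17.4 -38.3
-38 2741 19.4 -37.0
-34 226 19.2 -32.2
-30 183 19.6 -28.1
-26 167 19.7 -23.8
-22 146 19.2 -20.1
-18 136 19.5 -16.2
-14 127 19.3 -11.7
-10 118 19.4 -8.0
-6 93 19.4 -4.4
-2 29 19.1 -1.3
2 31 11.4 5.6
6 79 11.4 6.5
30 26 -64.8 33.1
tap z tool 10.081051879239231 10.073482127879632
```

View pics/w6.png

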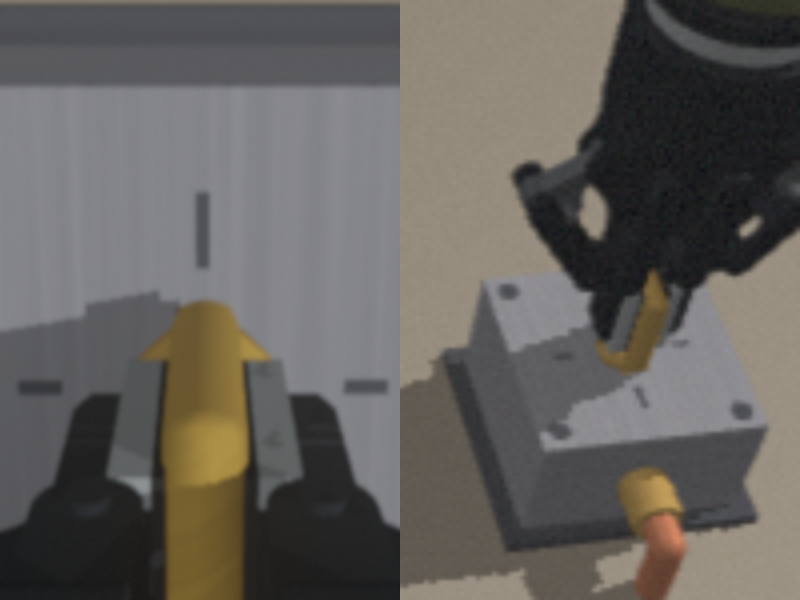

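The collar is seated: the tap face is at tool z 10.1 mm and the collar underside at about 10 mm, and the picture shows no gap. Now I turn clockwise.

Request:
{"fn": "step_arm", "kwargs": {"targets": [{"x":0,"y":0.02,"z":0,"roll":0.05},{"x":0.01,"y":0.01,"z":0,"roll":0.15},{"x":0.01,"y":0,"z":0,"roll":0.27},{"x":0.02,"y":-0.01,"z":0,"roll":0.39},{"x":0.02,"y":-0.01,"z":0,"roll":0.51},{"x":0.03,"y":-0.02,"z":0,"roll":0.63},{"x":0.03,"y":-0.02,"z":0,"roll":0.75}]}}

```text
clock: 12.5
eef_pos: [0.5858, 0.1848, 0.0703]
eef_rot: [0.405, 0.914, 0.0, 0.001]
ft_force: [-1.3, 3.0, 10.5]
gripper_width: 0.0092
gripper_force: 79.5
```

```bash
python3 -c "
from h import *
s=manip.read_state();print(s['eef_pos'],s['ft_force'],s['moment'],R.from_quat(s['eef_rot']).as_matrix()[:,0])"
```

```text
[0.58581772 0.18480087 0.0702923 ] [-1.26741369  2.99601726 10.47636819] [0.4704925  0.27127194 0.1748219 ] [-0.67183443  0.74070088 -0.00084355]
```

Request:
{"fn": "step_arm", "kwargs": {"targets": [{"x":0,"y":-0.01,"z":0,"roll":0.12},{"x":0.01,"y":-0.02,"z":0,"roll":0.24},{"x":0.01,"y":-0.02,"z":0,"roll":0.36},{"x":0.02,"y":-0.03,"z":0,"roll":0.48},{"x":0.02,"y":-0.03,"z":0,"roll":0.6},{"x":0.03,"y":-0.04,"z":0,"roll":0.72},{"x":0.03,"y":-0.04,"z":0,"roll":0.82},{"x":0.03,"y":-0.04,"z":0,"roll":0.88},{"x":0.03,"y":-0.04,"z":0,"roll":0.88}]}}

```text
clock: 13.62
eef_pos: [0.5853, 0.1846, 0.0703]
eef_rot: [0.755, 0.656, 0.0, 0.0]
ft_force: [-2.1, 2.4, 9.7]
gripper_width: 0.0086
gripper_force: 79.5
```

```bash
python3 -c "
from h import *
s=manip.read_state();print(s['eef_pos'],s['ft_force'],s['moment'],R.from_quat(s['eef_rot']).as_matrix()[:,0],s['joint_pos'][5])"
```

```text
[0.58525571 0.18460775 0.07030351] [-2.12784348  2.37345544  9.73806758] [0.43709704 0.25011373 0.08745944] [ 1.39351820e-01  9.90242913e-01 -2.08053237e-04] 0.3772547974381573
```

Request:
{"fn": "step_arm", "kwargs": {"targets": [{"x":0,"y":0,"z":0,"roll":0.03},{"x":0,"y":0,"z":0,"roll":0.06},{"x":0,"y":0,"z":0,"roll":0.06}]}}

```text
clock: 14.0
eef_pos: [0.5852, 0.1846, 0.0703]
eef_rot: [0.774, 0.633, 0.0, 0.0]
ft_force: [-0.9, 1.9, 10.1]
gripper_width: 0.0089
gripper_force: 79.5
```

```bash
python3 -c "
from h import *
s=manip.read_state();print(s['eef_pos'],s['ft_force'],s['moment'],R.from_quat(s['eef_rot']).as_matrix()[:,0],s['joint_pos'][5],s['tau'][5])"
```

```text
[0.58521831 0.18459774 0.07029765] [-0.8972411   1.91617793 10.12236444] [0.37431019 0.28721989 0.16814723] [ 1.98139280e-01  9.80173855e-01 -1.99096965e-04] 0.4369324293243263 0.22870084270834923
```

Request:
{"fn": "step_arm", "kwargs": {"targets": [{"x":0,"y":0,"z":0,"roll":0.03},{"x":0,"y":0,"z":0,"roll":0.05},{"x":0,"y":0,"z":0,"roll":0.05}]}}

```text
clock: 14.38
eef_pos: [0.5852, 0.1846, 0.0703]
eef_rot: [0.789, 0.614, 0.0, 0.001]
ft_force: [-1.3, 3.6, 9.4]
gripper_width: 0.0087
gripper_force: 79.8
```

```bash
python3 - <<'E'
from h import *
s=manip.read_state();print(s['eef_pos'],s['ft_force'],s['moment'],R.from_quat(s['eef_rot']).as_matrix()[:,0],s['joint_pos'][5],s['tau'][5])
c=manip.camera('wrist');t=manip.camera('scene');P=world(c,c['T_tool_cam'])*1000
h=cv2.cvtColor(c['image'],cv2.COLOR_RGB2HSV)
m=(h[...,0]>17)&(h[...,0]<32)&(h[...,1]>130)&(c['depth']>.08)&(c['depth']<.12)&(P[...,2]<-35)&(P[...,2]>-39.5)
print('bow in tool',cv2.minAreaRect(P[m][:,:2].astype(np.float32)),P[m].mean(0))
o=np.zeros((600,800,3),np.uint8)
o[:,:400]=cv2.resize(c['image'][150:390,240:400,::-1],(400,600));o[:,400:]=cv2.resize(t['image'][140:290,380:480,::-1],(400,600));cv2.imwrite('pics/w7.png',o)
E
```

```text
[0.58522041 0.184607   0.07031455] [-1.27379757  3.56637539  9.4469706 ] [0.436654   0.31528859 0.57968518] [ 2.45489256e-01  9.69399225e-01 -4.09350722e-04] 0.4859013993988178 0.6639187596738338
bow in tool ((7.683341026306152, -0.8133816719055176), (9.205570220947266, 20.83103370666504), 89.66551971435547) [ 10.31591155  -0.7784604  -37.23064502]
```

View pics/w7.png

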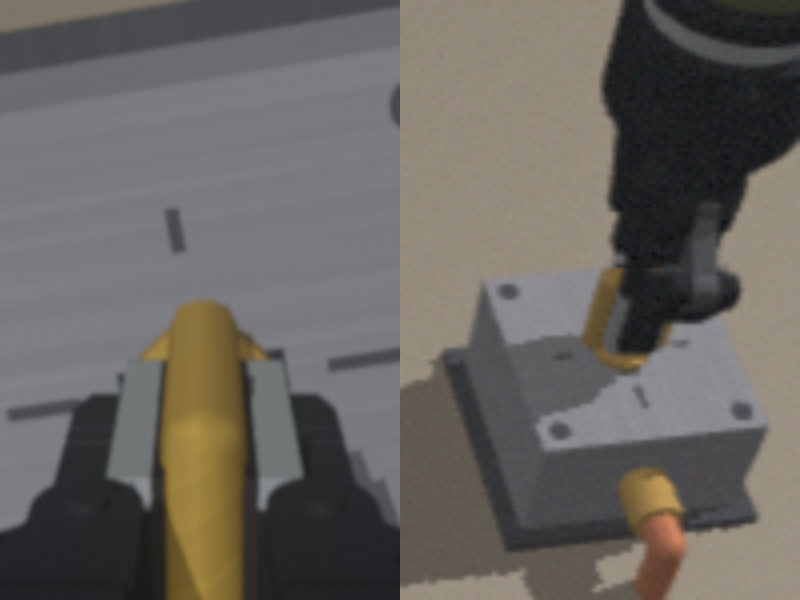

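The last 0.05 rad raised the torque about the key's axis from 0.17 to 0.58 N m, so the plug is against its stop. The picture shows the collar flush and the bow just past the short tick at (175,230), which is the play in the lock. Handing in.

```bash
python3 -c "
from h import *
print(manip.job_done())"
```

```text
the job is handed in; nothing more can be done
None
```

I handed the job in with the key's collar home on the tap and the key turned clockwise to its stop, still gripped and held; the arm never went near the pepper mill, dish or stopper.

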